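# Lock the stop of a card-squaring jig behind the stack

## Robot

A 6-joint arm with a two-finger parallel gripper is mounted at the origin on the work surface. World frame = base frame: x ahead of the robot, y to its left, z up, the work surface at z = 0. Lengths are in mm, angles in rad, forces in N, time in s.
With the tool pointing down it reaches from about 350 to 775 mm from the base axis. Payload 7.3 kg.
Tool frame: the origin (TCP) lies between the finger pads; the fingertips stand 8 mm ahead of it and the grasp point (between the pads) lies 11 mm behind it; y points along the fingers, z is the direction in which the jaws open and shut, and the axes are right-handed (so a half turn about y gives the same grasp; the last joint's range is limited). The gripper opens to 92 mm and grips with 3 to 60 N. Pads are 19 mm wide; open, the fingers measure 130 mm over their backs; the gripper's body (75 mm by 190 mm) begins 47 mm behind the grasp point.
Start: joints at [0.961, 0.342, 1.524, -0, 1.275, -0.146], TCP at [234.848, 469.564, 234.741] pointing down, gripper open.
Joint ranges: [-2.53, 2.53], [-0.77, 2.02], [0.04, 2.7], [-1, 4.14], [0.28, 2.66], [-3.11, 3.11]. Speed limits (rad/s): [2.57, 2.57, 3.14, 3.14, 3.14, 3.14].

## Interface

Orientations are given as [roll, pitch, yaw] about the fixed x, y, z axes, in that order (R = Rz(yaw) Ry(pitch) Rx(roll)).
In Python, from plant import bot, vision, job gives the robot as it stands. The module is installed in compiled form; this text tells all that it offers.
- The arm moves only by the tool arm_command, never from a script. Its argument "deltas" is a list of rows, each a list of 4 numbers: the shift along the tool's x, y, z in m, then the turn about the tool's y in degrees. In form: [[x, y, z, twist], ...]. A call has 1 to 5 rows; each row shifts and turns the commanded pose from where the row before left it, along the tool's axes as they then stand; what a row does not reach is not made up. A row lasts 1/10 s, in which the tool goes at most 50 mm and 8.59 degrees, less where a joint would pass 70% of its speed; a pose out of reach is approached as far as the arm can. A call is refused whole if a number of a shift passes 0.05 or a number of a turn 8.59, either way. A call with a gripper value outside its range is refused whole. "claw" is the closure in counts, from 0 (fully open) to 255 (shut), set as the call begins (left out, the last holds). The fingers move at their own pace and stop on an object; the grip force is fixed at half the most. Time passes only in rows, so rows that do not move let the fingers close. It gives the time, the measured TCP pose, the force and the opening at its end, in the units of the state.
- bot.get_obs(): the state, without advancing time (a new reading comes with each control period).
- vision.capture(name): name is "side" or "top" or "wrist"; returns a dict with "img" (384x512x3 uint8, red, green, blue), "camera_matrix" (3x3 intrinsics, pixels), "world_to_cam" (4x4, takes a point from world to camera coordinates); the wrist camera has in their place "mount" (4x4, takes a point from camera to tool coordinates, whose origin is the TCP and whose axes are the tool frame's). Camera axes: x right, y down, z forward; pixel columns grow to the right and rows downward; lengths in mm; the calibration is good to about 2 mm. A picture is of the moment at which its call begins: read the wrist's pose just before it. There is no depth.
- job.close_job(): hands the job in, once; it reports no verdict.
Trained networks look in a picture, given as the dict that the camera call returned (one of the last four; its "shot" number tells which), for a name from the list of things; names that differ only in an ending like _2 or _b are one class to them, and where a whole thing is asked for, a point or a joint stands for the part that bears it (a point fixed in the world has none). Each returns a list of dicts, best first, with "confidence" (0 to 1); they miss things now and then, are a little off and sometimes report something else, mostly with a low value. They report only what shows in the picture. A call takes as long as a camera call.
- vision.find_in(picture, name): "xyz" ([x, y, z] in mm, in the coordinates of the camera as it stood for that picture, good to about 4 mm: the middle of the surface that is visible of it).
- vision.regions_of(picture, name): "mask" (384x512 bool, what is visible of it).
The state is a dict: "time": time; "joint_positions": joint angles; "dq": joint speeds; "tau": joint torques, N m; "tool_pos": TCP position; "tcp_rot": TCP orientation; "contact_force": force on the tool from outside, world axes, zero at the start; "moment": the same for the moment, N m; "grip_width": finger opening in mm.
Only numpy, scipy, OpenCV 4.12 (cv2) and the standard library are available. Lean on these libraries where they do the work, as an engineer would, in place of code of your own. Each camera call takes 0.05 s, during which the arm holds its last target. There are 200 camera calls.

## Task

On the card-squaring jig, push the upright steel post of the sliding stop along the long leg of its L-shaped slot to the corner, then sideways along the short leg until it is fully home at the end, and leave it there. Only push the post, never lift it, and do not disturb the card stack, tape roll, glue bottle or card tray.

Things in the scene. Friction and masses are not known exactly. Their poses are not given: they have to be found in the camera images.
- jig: Fixed card-squaring jig: 310 x 210 mm plywood base, aluminium top plate whose top is 24 mm above the table. Origin: centre of its underside. Its x axis (310 mm side) runs along the slot's long leg towards the card stack, its y axis along the short leg in the direction the post must go there, z up. In this frame the post's axis is at (-95 + along, -30 + across) mm.
- post_top (a point): Centre of the top of the stop's upright steel post, 84 mm above the table. The post is 22 mm in diameter, its side free from 31 to 81 mm above the table; its foot is a 36 mm disc below that. 0.4 to 0.7 kg; it slides with about 1.2 N of friction in each leg, stays where it is left and does not turn. It can be lifted by 15 mm, but must not be.
- slot_corner (a point): Point on the plate's top (24 mm above the table) at the centre of the slot's corner: the post's axis is here when along = 0.105, across = 0. In the jig frame (10, -30) mm.
- slot_end (a point): Point on the plate's top where the post's axis is when it is fully home at the end of the short leg: along = 0.105, across = 0.060. In the jig frame (10, 30) mm.
- along (a joint): Travel of the post along the long leg, jig +x, in m. Starts between 0 and 0.035; 0.105 (within 0.0015 of play) at the corner and all along the short leg.
- across (a joint): Travel of the post along the short leg, jig +y, in m. 0 (within 0.0015 of play) in the long leg, 0.060 when it meets the end of the short leg.
- lift (a joint): How far the post has been lifted, in m; 0 when it is down on the plate. It falls by its own weight.
- stack: Loose banded stack of white cards on the plate, in front of the end fence, 55 mm along jig x, 85 mm along jig y, 45 mm high. Origin at the centre of its underside, about (84, 30) mm in the jig frame; the pusher plate ends about 10 mm short of it.
- tape: Loose roll core of brown tape lying flat on the table to the jig's -y side, 90 mm outside diameter, 25 mm high. Origin at the centre of its underside.
- glue: Loose small white glue bottle standing on the table to the jig's +y side, 40 mm in diameter, 85 mm high. Origin at the centre of its underside.
- tray: Loose cardboard tray with cards in it, on the table to the jig's +y side, 110 x 75 mm, 40 mm high. Origin at the centre of its underside.
- pusher_plate (a point): Centre of the front face of the black pusher plate, which slides as one with the post: 6 mm thick, 70 mm wide along jig y, 26 to 60 mm above the table. Its back is 30 mm, its front 36 mm from the post's axis on the jig's +x side. A low arm, 16 mm wide and up to 35 mm above the table, joins it to the post.
- slot_start (a point): Point on the plate's top, at jig (-95, -30) mm: the start of the L-shaped slot's centre line, where the post is at along = 0. The slot is 18 mm wide, the post's pin in it 15 mm; it runs +x for 105 mm, then +y for 60 mm.
- end_fence (a point): Middle of the top of the plywood end fence beyond the stack, 58 mm above the table, at jig (116, 30) mm; the fence is 8 mm thick and 130 mm long along jig y. A lower side fence, 40 mm above the table, stands at jig x = 55 to 110, y = 75 to 83 mm.

How it is judged (in metres and radians):
On the way, in this order (a step that is already met when the one before it is completed fails the run):
1. the post has been pushed along the long leg to the corner (value of joint along above 0.1 m).
2. the post has been pushed home to the end of the short leg (value of joint across above 0.055 m), for 0.2 s.
At the end, for the whole second after the job is handed in: The post stands still at the end of the slot's short leg (within 5 mm of fully home in both directions), down on the plate, and the card stack is where it was (within 12 mm) (value of joint along above 0.1 m and value of joint across above 0.055 m and value of joint lift below 0.002 m and linear speed of lift below 0.01 m/s and distance of stack from where it was at the start of the episode below 0.012 m); the robot touches nothing.
It fails at once if the post is lifted (more than 5 mm) (value of joint lift above 0.005 m).
It fails at once if the card stack is disturbed (moved more than 12 mm) (distance of stack from where it was at the start of the episode above 0.012 m).
It fails at once if the tape roll, glue bottle or card tray is disturbed (moved more than 15 mm or tipped) (distance of any of tape, glue, tray from where it was at the start of the episode above 0.015 m or angle between glue's own z axis and vertical above 0.3 rad).
It also fails if it takes over 40 s, if anything falls off the work surface, if the arm or the gripper's body presses on something with over 40 N, if the wrist force passes 120 N, or if a joint passes its speed limit or range.

## Working session

There is one attempt and no reset: what is moved stays moved. The work goes in short steps, Python scripts to look and compute and a tool call to move; the robot and the scene stay as the last step left them, time stands still between calls to the robot, and variables do not carry over. Pictures are saved under pics/ and viewed, about 8 in all and at most 12, crops included, and the job is handed in when it is done.

Besides the shell and the picture viewer there is one more tool, called after "Request:" as name(argument=value, ...), one argument or row to a line, values as JSON. arm_command: Moves the arm, as the interface text tells. Its arguments: {"type":"object","properties":{"deltas":{"type":"array","items":{"type":"array","items":{"type":"number"}}},"claw":{"type":"number"}},"required":["deltas"]}

```bash
mkdir -p pics; cat > h.py <<'E'
import numpy as np, cv2
from plant import bot, vision, job
def w(p,c): 
    T=np.linalg.inv(c["world_to_cam"]); return (T@np.r_[p,1])[:3]
def ray(c,u,v,z):
    T=np.linalg.inv(c["world_to_cam"]); o=T[:3,3]; d=T[:3,:3]@np.linalg.inv(c["camera_matrix"])@[u,v,1]
    return o+d*(z-o[2])/d[2]
def px(c,p):
    q=(np.array(c["world_to_cam"])@np.r_[p,1])[:3]; q=np.array(c["camera_matrix"])@q; return q[:2]/q[2]
def save(c,n): cv2.imwrite("pics/"+n,c["img"][...,::-1])
E
python3 - <<'E'
from h import *
o=bot.get_obs(); print({k:np.round(v,3) for k,v in o.items() if k in("time","tool_pos","tcp_rot","contact_force","grip_width")})
for n in("top","side"):
    c=vision.capture(n); save(c,n+"0.png")
    for t in("jig","post_top","slot_corner","slot_end","slot_start","stack","pusher_plate","end_fence","tape","glue","tray"):
        r=vision.find_in(c,t)
        print(n,t,[(np.round(w(d["xyz"],c)),round(d["confidence"],2),np.round(px(c,w(d["xyz"],c)))) for d in r[:2]])
E
```

```text
{'time': np.float64(0.0), 'tool_pos': array([234.598, 469.216, 234.05 ]), 'tcp_rot': array([-1.572,  0.   , -0.464]), 'contact_force': array([-0.522,  1.11 , -0.178]), 'grip_width': np.float64(91.699)}
top jig [(array([599., -66.,  27.]), 0.57, array([307., 216.]))]
top post_top [(array([661., 154.,  28.]), 0.55, array([221., 189.])), (array([ 556., -107.,   59.]), 0.52, array([326., 234.]))]
top slot_corner [(array([604., -65.,  28.]), 0.84, array([307., 214.]))]
top slot_end [(array([602., -74.,  22.]), 0.72, array([310., 215.]))]
top slot_start [(array([602., -69.,  25.]), 0.92, array([309., 215.]))]
top stack [(array([687.,  -5.,  71.]), 0.92, array([285., 178.]))]
top pusher_plate [(array([ 563., -110.,   54.]), 0.84, array([327., 231.]))]
top end_fence [(array([601., -71.,  23.]), 0.64, array([309., 215.]))]
top tape [(array([ 729., -222.,   18.]), 0.93, array([369., 166.]))]
top glue [(array([551.,  92.,  60.]), 0.77, array([244., 234.]))]
top tray [(array([662., 158.,  29.]), 0.78, array([219., 189.]))]
side jig [(array([595., -94.,  26.]), 0.74, array([244., 262.]))]
side po
[... 181 characters left out ...]
array([226., 265.]))]
side slot_end [(array([597., -99.,  23.]), 0.7, array([245., 264.])), (array([ 732., -235.,   23.]), 0.51, array([314., 307.]))]
side slot_start [(array([594., -99.,  25.]), 0.77, array([244., 263.]))]
side stack [(array([684., -26.,  71.]), 0.58, array([278., 224.])), (array([594., -97.,  29.]), 0.15, array([244., 261.]))]
side pusher_plate [(array([ 552., -121.,   46.]), 0.76, array([226., 267.]))]
side end_fence [(array([596., -95.,  28.]), 0.93, array([245., 261.]))]
side tape [(array([ 732., -230.,   23.]), 0.7, array([314., 306.]))]
side glue [(array([550.,  76.,  46.]), 0.73, array([220., 207.]))]
side tray [(array([656., 138.,  26.]), 0.71, array([259., 193.]))]
```

```bash
python3 - <<'E'
import cv2
a=cv2.imread("pics/top0.png")[120:300,190:400]; b=cv2.imread("pics/side0.png")[160:340,150:360]
cv2.imwrite("pics/v1.png",cv2.vconcat([cv2.resize(a,None,fx=3.3,fy=3.3,interpolation=2)[:594,:693]]))
cv2.imwrite("pics/v2.png",cv2.resize(b,None,fx=3.3,fy=3.3,interpolation=2))
E
```

```text
(no output)
```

View pics/v1.png

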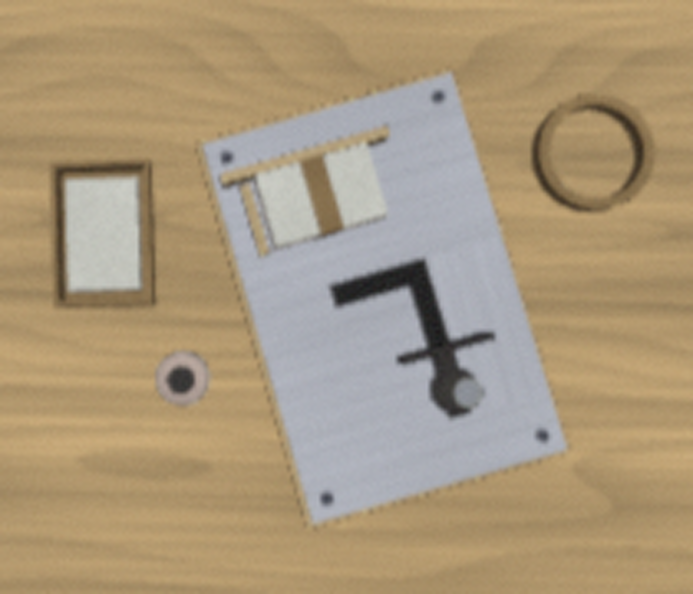

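View pics/v2.png

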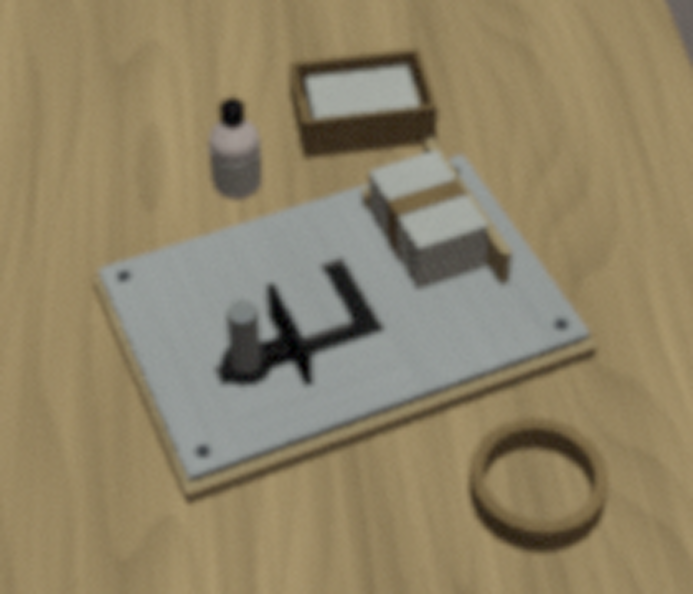

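The two pictures agree. The top crop shows plate corners at (205,145), (453,72), (567,450) and (312,522), the post top at (469,392), and the slot corner near (420,265). The side crop shows the post top at (243,310).

```bash
python3 - <<'E'
from h import *
P={"top":(190,120,[(205,145),(453,72),(567,450),(312,522)],(469,392)),"side":(150,160,[(462,158),(592,345),(188,478),(100,275)],(243,312))}
J=np.array([[155,105],[155,-105],[-155,-105],[-155,105]],float)
for n,(x0,y0,cs,p) in P.items():
    c=vision.capture(n)
    W=np.array([ray(c,x0+u/3.3,y0+v/3.3,24)[:2] for u,v in cs])
    print(n,np.round(W,0).tolist(), [round(np.linalg.norm(W[i]-W[i-1])) for i in range(4)])
    m=W.mean(0); z=((W-m)[:,0]+1j*(W-m)[:,1]); j=J[:,0]+1j*J[:,1]; yaw=np.angle((z*j.conj()).sum())
    R=np.array([[np.cos(yaw),-np.sin(yaw)],[np.sin(yaw),np.cos(yaw)]])
    t=ray(c,x0+p[0]/3.3,y0+p[1]/3.3,84)[:2]
    print("ctr",m,"yaw",yaw,"post",t,"jig",R.T@(t-m))
    for q in [(10,-30),(10,30)]: print(q,R@q+m, (px(c,np.r_[R@q+m,24])-[x0,y0])*3.3)
o=bot.get_obs()
print(vision.capture("wrist")["mount"])
E
```

```text
top [[728.0, 76.0], [789.0, -115.0], [501.0, -203.0], [443.0, -11.0]] [298, 200, 301, 200]
ctr [615.31299209 -63.17949355] yaw 0.2977354192904782 post [ 545.62369789 -116.10193666] jig [-82.14830999 -30.150255  ]
(10, -30) [633.67370519 -88.92603146] [417.82040542 271.81226498]
(10, 30) [616.07234435 -31.56583536] [342.38993207 293.29616516]
side [[731.0, 74.0], [790.0, -124.0], [504.0, -204.0], [447.0, -19.0]] [299, 206, 297, 194]
ctr [617.97521524 -68.13879585] yaw 0.2947444085242993 post [ 548.57933126 -117.85474925] jig [-80.84553546 -27.41284613]
(10, -30) [636.25883816 -93.9401356 ] [368.63986489 331.34863815]
(10, 30) [618.82912076 -36.5275503 ] [335.66577448 273.34721113]
[[ 9.43880017e-04  9.53228408e-01  3.02249418e-01 -8.34757443e+01]
 [ 4.04270373e-04 -3.02249892e-01  9.53228640e-01 -1.49720804e+02]
 [ 9.99999473e-01 -7.77542980e-04 -6.70649637e-04  2.57976423e-01]
 [ 0.00000000e+00  0.00000000e+00  0.00000000e+00  1.00000000e+00]]
```

Request:
arm_command(
  deltas=[
    [0,0,0,-8.5],
    [0,0,0,-8.5],
    [0,0,0,-8.5],
    [0,0,0,-8.5],
    [0,0,0,-8.5],
  ],
  claw=255,
)

```text
time: 1.85
tool_pos: [234.8, 469.6, 234.7]
tcp_rot: [-1.571, -0.0, 0.284]
contact_force: [-0.3, 0.3, 0.0]
grip_width: 56.5
```

Request:
arm_command(
  deltas=[
    [0,0,0,-1],
    [0.006,0,-0.045,0],
    [0.006,0,-0.045,0],
    [0.006,0,-0.045,0],
    [0.006,0,-0.045,0],
  ],
)

```text
time: 2.35
tool_pos: [310.5, 302.9, 234.8]
tcp_rot: [-1.571, -0.001, 0.292]
contact_force: [0.6, 0.7, -0.1]
grip_width: 16.4
```

Request:
arm_command(
  deltas=[
    [0.005,0,-0.045,0],
    [0.005,0,-0.045,0],
    [0.005,0,-0.045,0],
    [0.005,0,-0.045,0],
    [0.005,0,-0.045,0],
  ],
)

```text
time: 2.85
tool_pos: [400.1, 94.6, 235.0]
tcp_rot: [-1.571, -0.001, 0.292]
contact_force: [1.4, -0.3, 0.0]
grip_width: 0.0
```

Request:
arm_command(
  deltas=[
    [0.005,0,-0.045,0],
    [0.005,0,-0.045,0],
    [0.005,0,-0.045,0],
    [0.005,0,-0.045,0],
    [0,0,0,0],
  ],
)

```text
time: 3.35
tool_pos: [472.9, -74.5, 234.5]
tcp_rot: [-1.573, -0.001, 0.287]
contact_force: [-0.2, 0.9, 0.8]
grip_width: 0.5
```

Request:
arm_command(
  deltas=[
    [0.005,0,-0.032,0],
    [0.005,0,-0.031,0],
    [0,0.04,0,0],
    [0,0.04,0,0],
    [0,0,0,0],
  ],
)

```text
time: 3.85
tool_pos: [495.9, -125.6, 150.3]
tcp_rot: [-1.564, 0.008, 0.293]
contact_force: [-0.5, 0.2, -0.0]
grip_width: 0.4
```

```bash
cat >> h.py <<'E'
from scipy.spatial.transform import Rotation as Ro
def wrist():
    o=bot.get_obs(); c=vision.capture("wrist"); T=np.eye(4); T[:3,:3]=Ro.from_euler("xyz",o["tcp_rot"]).as_matrix(); T[:3,3]=o["tool_pos"]
    c["world_to_cam"]=np.linalg.inv(T@c["mount"]); return o,c
E
python3 - <<'E'
from h import *
o,c=wrist(); print(o["time"],o["tool_pos"],o["tcp_rot"]); save(c,"w1.png")
for t in("post_top","pusher_plate"): print(t,[(np.round(w(d["xyz"],c)),d["confidence"]) for d in vision.find_in(c,t)[:2]])
for n,p in dict(post=(547,-117,84),corner=(635,-91.5,24),end=(617.5,-34,24)).items(): print(n,px(c,p))
E
```

```text
3.85 [ 495.86045129 -125.61443027  150.33399036] [-1.56385724  0.00790527  0.29280847]
post_top [(array([ 530., -121.,   29.]), 0.67), (array([501., -87.,  20.]), 0.54)]
pusher_plate [(array([ 531., -124.,   32.]), 0.75)]
post [245.41602819 264.21686197]
corner [246.50880863 304.52376996]
end [296.82168881 304.10504086]
```

View pics/w1.png

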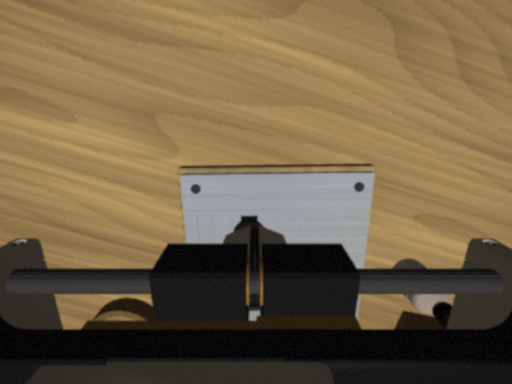

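The wrist view shows the plate's near edge level at row 170, so yaw is aligned. The fingers at columns 250-258 point along the post's foot, near column 253. I'll descend behind the post.

Request:
arm_command(
  deltas=[
    [0,0.04,0,0],
    [0,0.04,0,0],
    [0,0.018,0,0],
    [0,0,0,0],
    [0,0,0,0],
  ],
)

```text
time: 4.5
tool_pos: [500.6, -127.7, 58.8]
tcp_rot: [-1.573, -0.003, 0.295]
contact_force: [-0.4, 0.3, 0.7]
grip_width: 0.4
```

```bash
cat > s.py <<'E'
from h import *
o=bot.get_obs(); C=np.array([616.5,-65.5]); a=.296; R=np.array([[np.cos(a),-np.sin(a)],[np.sin(a),np.cos(a)]])
print(o["time"],"jig",np.round(R.T@(o["tool_pos"][:2]-C),1),"z",o["tool_pos"][2],"rot",np.round(o["tcp_rot"],3),"F jig",np.round(R.T@o["contact_force"][:2],1),o["contact_force"][2])
E
python3 s.py; python3 - <<'E'
from h import *
a=[vision.capture(n) for n in("top","side")]
x=cv2.resize(a[0]["img"][120:300,270:400],None,fx=3,fy=3); y=cv2.resize(a[1]["img"][160:340,170:300],None,fx=3,fy=3)
cv2.imwrite("pics/v3.png",np.hstack([x,y])[...,::-1])
E
```

```text
4.5 jig [-129.   -25.7] z 58.770773724712456 rot [-1.573 -0.003  0.295] F jig [-0.3  0.4] 0.7031721062718818
```

View pics/v3.png

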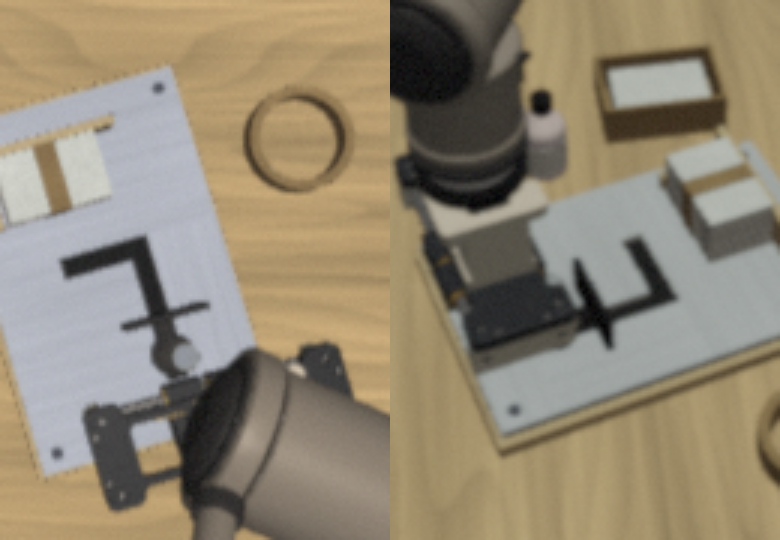

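The gripper sits right behind the post, in line with it. In the left half the post top is at (185,355) and the fingertips at (182,388). I'll start pushing.

Request:
arm_command(
  deltas=[
    [0.004,0.004,-0.004,0],
    [0.012,0,0,0],
    [0.012,0,0,0],
    [0.012,0,0,0],
    [0.012,0,0,0],
  ],
)

```text
time: 5.1
tool_pos: [551.2, -115.7, 52.9]
tcp_rot: [-1.571, 0.0, 0.296]
contact_force: [-1.4, -0.2, 1.7]
grip_width: 0.5
```

Request:
arm_command(
  deltas=[
    [0.012,0,0,0],
    [0.012,0,0,0],
    [0.012,0,0,0],
    [0.006,0,0,0],
    [0,0,0,0],
  ],
)

```text
time: 5.6
tool_pos: [591.3, -103.3, 52.6]
tcp_rot: [-1.571, -0.001, 0.296]
contact_force: [-0.7, 0.1, 0.1]
grip_width: 0.4
```

```bash
python3 s.py
```

```text
5.6 jig [-35.1 -28.8] z 52.629670627937635 rot [-1.571e+00 -1.000e-03  2.960e-01] F jig [-0.7  0.3] 0.0898662891069846
```

Request:
arm_command(
  deltas=[
    [0.006,0,0,0],
    [0.006,0,0,0],
    [0.006,0,0,0],
    [0,0,0,0],
    [0,0,0,0],
  ],
)

```text
time: 6.1
tool_pos: [607.8, -98.6, 52.8]
tcp_rot: [-1.571, -0.001, 0.296]
contact_force: [-0.2, 0.7, -0.2]
grip_width: 0.9
```

Request:
arm_command(
  deltas=[
    [0.003,0,0,0],
    [0.001,0,0,0],
    [0,0,0,0],
  ],
)

```text
time: 6.4
tool_pos: [611.3, -97.5, 52.8]
tcp_rot: [-1.571, -0.0, 0.295]
contact_force: [-0.6, -0.1, 0.2]
grip_width: 0.4
```

```bash
python3 s.py; python3 - <<'E'
from h import *
a=[vision.capture(n) for n in("top","side")]
x=cv2.resize(a[0]["img"][150:270,270:370],None,fx=4,fy=4); y=cv2.resize(a[1]["img"][200:320,200:300],None,fx=4,fy=4)
cv2.imwrite("pics/v4.png",np.hstack([x,y])[...,::-1])
E
```

```text
6.4 jig [-14.3 -29.1] z 52.767555183452465 rot [-1.571 -0.     0.295] F jig [-0.6  0.1] 0.16353344720743124
```

View pics/v4.png

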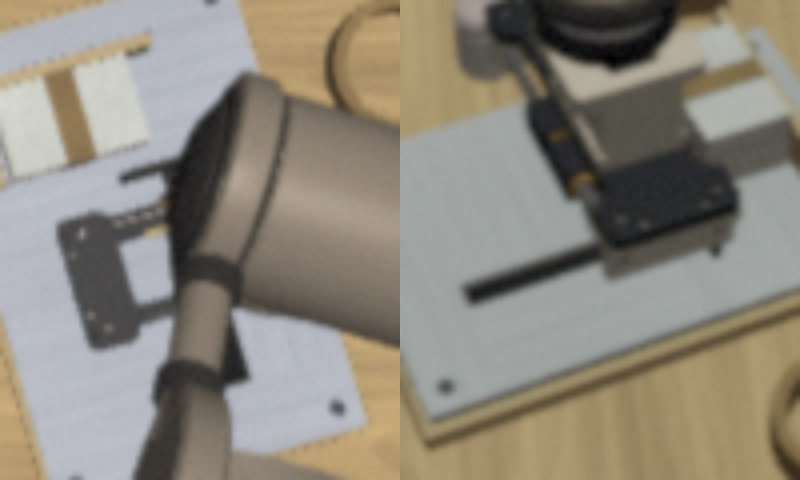

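The pusher plate has moved up beside the stack, at (145,170) in the left half, and the start of the slot is now empty. I'll continue in small steps until the force rises.

Request:
arm_command(
  deltas=[
    [0.002,0,0,0],
    [0.001,0,0,0],
    [0,0,0,0],
  ],
)

```text
time: 6.8
tool_pos: [614.3, -96.5, 52.7]
tcp_rot: [-1.571, -0.0, 0.296]
contact_force: [-0.7, -0.3, 0.8]
grip_width: 0.6
```

Request:
arm_command(
  deltas=[
    [0.001,0,0,0],
    [0,0,0,0],
    [0,0,0,0],
  ],
)

```text
time: 7.1
tool_pos: [615.2, -96.2, 52.8]
tcp_rot: [-1.571, -0.0, 0.295]
contact_force: [-0.7, 0.4, 0.4]
grip_width: 0.6
```

Request:
arm_command(
  deltas=[
    [0.001,0,0,0],
    [0,0,0,0],
    [0,0,0,0],
  ],
)

```text
time: 7.4
tool_pos: [616.1, -95.9, 52.7]
tcp_rot: [-1.571, -0.0, 0.295]
contact_force: [-1.1, -0.7, 1.0]
grip_width: 0.6
```

Request:
arm_command(
  deltas=[
    [0.001,0,0,0],
    [0,0,0,0],
    [0,0,0,0],
  ],
)

```text
time: 7.7
tool_pos: [616.5, -95.8, 52.7]
tcp_rot: [-1.571, 0.001, 0.295]
contact_force: [-3.6, -1.7, 3.6]
grip_width: 0.3
```

Request:
arm_command(
  deltas=[
    [0.001,0,0,0],
    [0,0,0,0],
    [0,0,0,0],
  ],
)

```text
time: 8.0
tool_pos: [616.8, -95.7, 52.8]
tcp_rot: [-1.57, 0.002, 0.295]
contact_force: [-8.3, -1.4, 5.4]
grip_width: 0.3
```

Request:
arm_command(
  deltas=[
    [0.001,0,0,0],
    [0,0,0,0],
    [0,0,0,0],
  ],
)

```text
time: 8.3
tool_pos: [617.0, -95.6, 52.8]
tcp_rot: [-1.57, 0.004, 0.296]
contact_force: [-9.9, -3.7, 6.8]
grip_width: 0.5
```

The stop at the corner is reached: force is about 10 N, and the TCP is where the geometry puts it. Next I back off and go around to the post's -y side.

Request:
arm_command(
  deltas=[
    [-0.013,0,0,0],
    [-0.015,0,0,0],
    [0,0,-0.02,0],
    [0,0,-0.024,0],
    [0,0,0,0],
  ],
)

```text
time: 8.8
tool_pos: [606.9, -148.6, 53.1]
tcp_rot: [-1.573, -0.003, 0.293]
contact_force: [0.2, 0.5, -0.4]
grip_width: 0.2
```

Request:
arm_command(
  deltas=[
    [0.015,0,0,0],
    [0.015,0,0,0],
    [0.015,0,0,0],
    [0,0,0,0],
    [0,0,0,0],
  ],
)

```text
time: 9.3
tool_pos: [647.8, -131.9, 52.3]
tcp_rot: [-1.57, 0.0, 0.296]
contact_force: [-0.9, 1.0, -0.3]
grip_width: 0.7
```

```bash
python3 s.py; python3 - <<'E'
from h import *
a=[vision.capture(n) for n in("top","side")]
x=cv2.resize(a[0]["img"][150:270,270:370],None,fx=4,fy=4); y=cv2.resize(a[1]["img"][200:320,200:300],None,fx=4,fy=4)
cv2.imwrite("pics/v5.png",np.hstack([x,y])[...,::-1])
E
```

```text
9.3 jig [ 10.6 -72.6] z 52.2999334432089 rot [-1.57   0.     0.296] F jig [-0.5  1.3] -0.27640865966571543
```

View pics/v5.png

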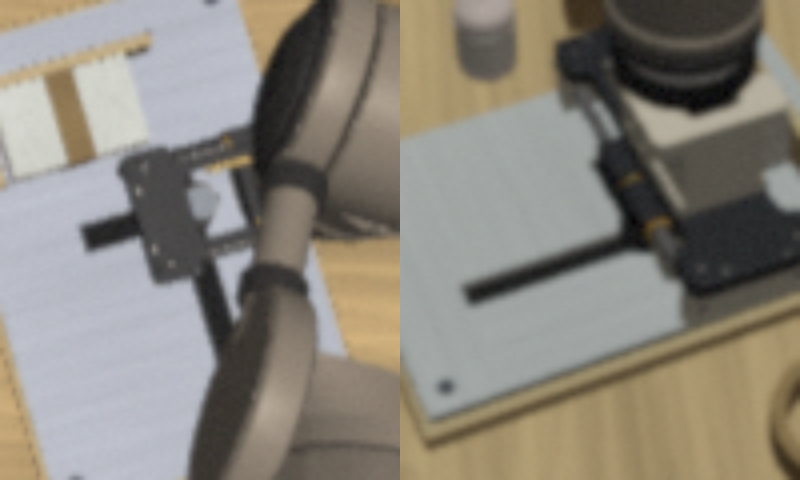

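The post top is at (203,203) in the left half, at the slot corner, with the fingers on its -y side and the short leg open ahead. I'll push along +y.

Request:
arm_command(
  deltas=[
    [0,0,0.008,0],
    [0,0,0.008,0],
    [0,0,0.008,0],
    [0,0,0.008,0],
    [0,0,0,0],
  ],
)

```text
time: 9.9
tool_pos: [638.2, -100.1, 52.8]
tcp_rot: [-1.57, 0.0, 0.297]
contact_force: [0.3, 0.4, 0.7]
grip_width: 0.3
```

Request:
arm_command(
  deltas=[
    [0,0,0.008,0],
    [0,0,0.008,0],
    [0,0,0.008,0],
    [0,0,0.006,0],
    [0,0,0,0],
  ],
)

```text
time: 10.4
tool_pos: [629.5, -71.7, 52.7]
tcp_rot: [-1.57, 0.0, 0.296]
contact_force: [0.7, -0.5, 0.3]
grip_width: 0.5
```

Request:
arm_command(
  deltas=[
    [0,0,0.002,0],
    [0,0,0.002,0],
    [0,0,0,0],
    [0,0,0,0],
  ],
)

```text
time: 10.8
tool_pos: [628.8, -69.2, 52.7]
tcp_rot: [-1.571, -0.0, 0.295]
contact_force: [0.9, -0.4, -1.2]
grip_width: 0.6
```

```bash
python3 s.py
```

```text
10.8 jig [10.7 -7.1] z 52.70445251440604 rot [-1.571 -0.     0.295] F jig [ 0.7 -0.7] -1.1515831910965717
```

Request:
arm_command(
  deltas=[
    [0,0,0.002,0],
    [0,0,0.002,0],
    [0,0,0,0],
    [0,0,0,0],
  ],
)

```text
time: 11.2
tool_pos: [627.5, -65.1, 52.7]
tcp_rot: [-1.571, -0.0, 0.296]
contact_force: [0.2, -1.5, 0.4]
grip_width: 0.6
```

Request:
arm_command(
  deltas=[
    [0,0,0.002,0],
    [0,0,0,0],
    [0,0,0,0],
  ],
)

```text
time: 11.5
tool_pos: [627.0, -63.2, 52.7]
tcp_rot: [-1.571, -0.0, 0.296]
contact_force: [0.3, -1.6, 0.2]
grip_width: 0.5
```

Request:
arm_command(
  deltas=[
    [0,0,0.001,0],
    [0,0,0,0],
    [0,0,0,0],
  ],
)

```text
time: 11.8
tool_pos: [626.7, -62.4, 52.7]
tcp_rot: [-1.571, -0.0, 0.295]
contact_force: [0.3, -1.4, 0.1]
grip_width: 0.5
```

Request:
arm_command(
  deltas=[
    [0,0,0.001,0],
    [0,0,0,0],
    [0,0,0,0],
  ],
)

```text
time: 12.1
tool_pos: [626.4, -61.4, 52.7]
tcp_rot: [-1.571, -0.0, 0.295]
contact_force: [0.6, -1.4, -1.3]
grip_width: 0.1
```

Request:
arm_command(
  deltas=[
    [0,0,0.002,0],
    [0,0,0,0],
    [0,0,0,0],
  ],
)

```text
time: 12.4
tool_pos: [625.8, -59.4, 52.7]
tcp_rot: [-1.571, -0.0, 0.296]
contact_force: [-0.2, -1.5, 0.7]
grip_width: 0.4
```

Request:
arm_command(
  deltas=[
    [0,0,0.001,0],
    [0,0,0,0],
    [0,0,0,0],
  ],
)

```text
time: 12.7
tool_pos: [625.5, -58.5, 52.7]
tcp_rot: [-1.571, -0.0, 0.295]
contact_force: [0.0, -0.6, -1.0]
grip_width: 0.1
```

Request:
arm_command(
  deltas=[
    [0,0,0.001,0],
    [0,0,0,0],
    [0,0,0,0],
  ],
)

```text
time: 13.0
tool_pos: [625.3, -57.8, 52.7]
tcp_rot: [-1.571, -0.0, 0.295]
contact_force: [-0.2, -1.2, -0.9]
grip_width: 0.6
```

Request:
arm_command(
  deltas=[
    [0,0,0.001,0],
    [0,0,0,0],
    [0,0,0,0],
  ],
)

```text
time: 13.3
tool_pos: [625.2, -57.1, 52.8]
tcp_rot: [-1.571, -0.0, 0.295]
contact_force: [1.3, -4.5, -0.9]
grip_width: 0.7
```

Request:
arm_command(
  deltas=[
    [0,0,0.001,0],
    [0,0,0,0],
    [0,0,0,0],
  ],
)

```text
time: 13.6
tool_pos: [625.1, -56.6, 52.9]
tcp_rot: [-1.572, -0.001, 0.295]
contact_force: [1.4, -5.8, -1.5]
grip_width: 0.3
```

Request:
arm_command(
  deltas=[
    [0,0,0.001,0],
    [0,0,0,0],
    [0,0,0,0],
  ],
)

```text
time: 13.9
tool_pos: [625.0, -56.2, 53.1]
tcp_rot: [-1.573, -0.001, 0.295]
contact_force: [1.4, -8.6, -0.9]
grip_width: 0.8
```

The post is against the end stop, with force rising to 8.6 N. I'll retreat along -y, then go up.

Request:
arm_command(
  deltas=[
    [0,0,-0.01,0],
    [0,0,-0.015,0],
    [0,0,-0.015,0],
    [0,-0.03,0,0],
    [0,-0.04,0,0],
  ],
)

```text
time: 14.4
tool_pos: [634.8, -94.0, 121.0]
tcp_rot: [-1.567, 0.005, 0.294]
contact_force: [0.7, -0.4, 0.3]
grip_width: 0.4
```

Request:
arm_command(
  deltas=[
    [0,-0.04,0,0],
    [0,-0.04,0,0],
    [-0.04,0,-0.02,0],
    [-0.045,0,-0.02,0],
    [-0.045,0,-0.02,0],
  ],
)

```text
time: 14.9
tool_pos: [528.0, -189.6, 203.0]
tcp_rot: [-1.571, -0.001, 0.296]
contact_force: [-0.2, -1.7, -1.4]
grip_width: 0.3
```

Request:
arm_command(
  deltas=[
    [-0.03,0,-0.045,0],
    [-0.03,0,-0.045,0],
    [0,0,-0.045,0],
    [0,0,-0.045,0],
    [0,0,0,0],
  ],
)

```text
time: 15.4
tool_pos: [526.1, -376.2, 201.5]
tcp_rot: [-1.572, -0.0, 0.29]
contact_force: [0.8, 0.5, 0.3]
grip_width: 0.6
```

```bash
python3 s.py; python3 - <<'E'
from h import *
a=[vision.capture(n) for n in("top","side")]
for c in a: print([(np.round(w(d["xyz"],c)),d["confidence"]) for t in("stack","glue","tape","tray","post_top") for d in vision.find_in(c,t)[:1]], "pred post", (px(c,[618.5-1,-33.5,84])))
x=cv2.resize(a[0]["img"][120:300,190:400],None,fx=1.85,fy=1.85,interpolation=2); y=cv2.resize(a[1]["img"][160:340,150:360],None,fx=1.85,fy=1.85,interpolation=2)
cv2.imwrite("pics/v6.png",np.hstack([x,y])[...,::-1])
E
```

```text
15.4 jig [-177.1 -270.8] z 201.5209047072587 rot [-1.572 -0.     0.29 ] F jig [1.  0.3] 0.2506321366804174
[(array([687.,  -8.,  72.]), 0.8), (array([552.,  89.,  59.]), 0.77), (array([ 730., -223.,   22.]), 0.66), (array([661., 157.,  29.]), 0.63), (array([626., -23.,  61.]), 0.49)] pred post [297.20773558 207.37925013]
[(array([688., -30.,  72.]), 0.57), (array([688., -25.,  74.]), 0.47), (array([ 732., -233.,   23.]), 0.77), (array([671., 115.,  26.]), 0.97), (array([621., -39.,  53.]), 0.77)] pred post [250.77714387 224.69054364]
```

View pics/v6.png

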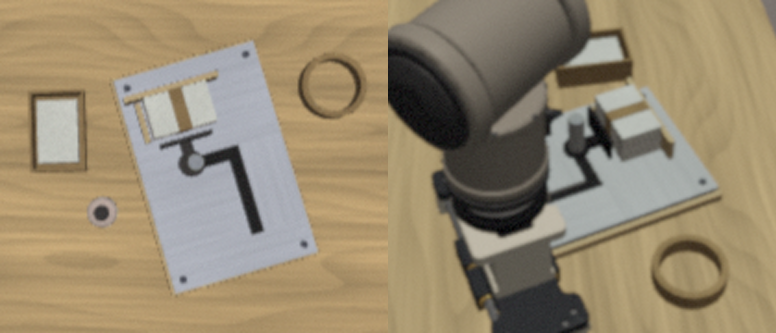

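The post top is at (196,161) in the left half, which is full-image (296,207). Home was predicted at (297,207). The stack, tape, glue and tray are unmoved in the top view, so I'm handing in.

```bash
python3 -c "
from plant import job; print(job.close_job())"
```

```text
the job is handed in; nothing more can be done
None
```

The post is at the end of the short leg, and I handed the job in at about 15.5 s of the 40 s allowed. I pushed it with the closed fingers, first from behind to the corner (stop felt at about 10 N). I then went round to its -y side and pushed until the end stop pressed back with 8.6 N. After that I backed off along -y, raised the arm and moved it clear.

**Post:** in the last top picture its top is at pixel (296,207), against (297,207) predicted for fully home. I never gripped or raised it, but lift was not measured.

**Loose items:** the top camera puts the stack, tape, glue and tray within about 4 mm of where they started, which is about the networks' own accuracy.

**Checks that disagreed:**
- **Side camera, glue and tray:** the robot blocked its view of the glue, which it reported at the stack's position with low confidence. It partly hid the tray too and placed it about 27 mm from its first reading; the top view shows the tray unmoved.
- **Networks' post position:** their readings for the post were about 5–12 mm off the predicted home position, and they report the middle of the visible surface. I relied on the pixel match and the contact force instead.

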